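# Run a fingertip along a row of vial caps to seat them

## Robot

A 6-joint arm with a two-finger parallel gripper is mounted at the origin on the work surface. World frame = base frame: x ahead of the robot, y to its left, z up, the work surface at z = 0. Lengths are in m, angles in degrees, forces in N, time in s.
With the tool pointing down it reaches from about 0.425 to 1.125 m from the base axis. Payload 14.9 kg.
Tool frame: the origin (TCP) lies at the very end of the fingers, on their centre line; the grasp point (between the pads) lies 19 mm behind it; z points along the fingers, y is the line along which they close (so a half turn about z gives the same grasp; the last joint's range is limited). The gripper opens to 91 mm and grips with 3 to 60 N. Pads are 32 mm wide; open, the fingers measure 118 mm over their backs; the gripper's body (76 mm by 178 mm) begins 60 mm behind the grasp point.
Start: joints at [62.321, 21.709, 99.362, -0, 58.929, -1.908], TCP at [0.304, 0.63, 0.175] pointing down, gripper open.
Joint ranges: [-158.91, 158.91], [-42.39, 125.64], [0.06, 152.35], [-60.88, 240.88], [17.5, 164.5], [-176.32, 176.32]. Speed limits (degrees/s): [108.29, 108.29, 136.94, 180, 180, 180].

## Interface

Orientations are given as a 3x3 rotation matrix whose columns are the frame's x, y, z axes.
In Python, from plant import robot gives the robot as it stands.
- The arm moves only by the tool apply_moves, never from a script. Its argument "increments" is a list of rows, each a list of 2 entries, a list of its own where there are three numbers: the shift along the tool's x, y, z each as a share of 0.1 m, from -1 to 1, then the turn, a rotation vector about the tool's x, y, z each as a share of 180 degrees, from -1 to 1. In form: [[[x, y, z], [wx, wy, wz]], ...]. A call has 1 to 12 rows; each row shifts and turns the commanded pose from where the row before left it, along the tool's axes as they then stand; what a row does not reach is not made up. A row lasts 1/10 s, in which the tool goes at most 50 mm and 8.59 degrees, less where a joint would pass 70% of its speed; a pose out of reach is approached as far as the arm can. A call with a number of a shift or a turn outside -1 to 1 is refused whole. A call with a gripper value outside its range is refused whole. "gripper" is the gripper command: -1 is fully open, 1 is shut, values between are in proportion, set as the call begins (left out, the last holds). The fingers move at their own pace and stop on an object; "force" is the grip in N (left out, the last holds). Time passes only in rows, so rows that do not move let the fingers close. It gives the time, the measured TCP pose, the force, the opening and the grip force at its end, in the units of the state.
- robot.observe(): the state, without advancing time (a new reading comes with each control period).
- robot.read_camera(name): name is "scene" or "top" or "wrist"; returns a dict with "color" (420x560x3 uint8, blue, green, red), "z_map" (420x560 float32, m along the optical axis (not along the pixel's ray), 0 where there is no reading), "camera_matrix" (3x3 intrinsics, pixels), "pose" (4x4, takes a point from camera to world coordinates). Camera axes: x right, y up, looking along -z (the intrinsics and any distortion apply to the point x, -y, -z); pixel columns grow to the right and rows downward; lengths in m; the calibration is good to about 2 mm. The wrist camera is an equidistant fisheye: a pixel r from the principal point sees the ray r / f radians off the axis. A picture is of the moment at which its call begins.
- robot.job_done(): hands the job in; it is judged then, once.
The state is a dict: "time": time; "joints": joint angles; "dq": joint speeds; "joint_torque": joint torques, N m; "tool_pos": TCP position; "ee_rot": TCP orientation; "wrist_force": force on the tool from outside, world axes, zero at the start; "moment": the same for the moment, N m; "opening": opening from 0.0 (shut) to 1.0 (fully open); "grip_force": force on a finger pad.
Only numpy, scipy, OpenCV 4.12 (cv2) and the standard library are available. Lean on these libraries where they do the work, as an engineer would, in place of code of your own. Each camera call takes 0.05 s, during which the arm holds its last target. There are 200 camera calls.

## Task

The five domed blue caps on the aluminium vial block stand raised: with shut fingers, run the fingertips along the row in one light pass, pushing each cap down until it is fully home, one after another from the end where the red-capped tube stands to the end where the yellow-capped tube stands. Stay close over the caps (within about 2 cm) until the last one is home, then move away clear. Press gently and grasp nothing: do not lift or shove the block, leave the three tubes standing in their holes and everything else on the bench where it is.

Things in the scene. Friction and masses are not known exactly. Their poses are not given: they have to be found in the camera images.
- block: Loose bare-aluminium vial block, 2.4 kg, 100 (x) x 270 (y) x 50 (z) mm, held only by its weight. Origin: centre of its underside; z up. Blue caps 1 to 5 stand on its centre line, x = 0, at y = +64, +32, 0, -32, -64 mm. Red and yellow tubes stand in holes at y = +114 and -114 mm (either way round), the green one at x = +34, y = -88 mm. Four dark wells beside the green tube stay empty
- cap1_top (a point): Highest point (crown) of blue cap 1: round push cap, 29 mm across, 12.9 mm high, gently domed on top (radius of curvature 24 mm, so its edge is 4.9 mm lower than its crown). Caps are 32 mm apart. Crown 67.9 mm above the block's underside at joint 0, 63.9 mm when fully home; a fingertip can be slid over the domes from one cap to the next
- cap2_top (a point): Highest point (crown) of blue cap 2: round push cap, 29 mm across, 12.9 mm high, gently domed on top (radius of curvature 24 mm, so its edge is 4.9 mm lower than its crown). Caps are 32 mm apart. Crown 67.9 mm above the block's underside at joint 0, 63.9 mm when fully home; a fingertip can be slid over the domes from one cap to the next
- cap3_top (a point): Highest point (crown) of blue cap 3: round push cap, 29 mm across, 12.9 mm high, gently domed on top (radius of curvature 24 mm, so its edge is 4.9 mm lower than its crown). Caps are 32 mm apart. Crown 67.9 mm above the block's underside at joint 0, 63.9 mm when fully home; a fingertip can be slid over the domes from one cap to the next
- cap4_top (a point): Highest point (crown) of blue cap 4: round push cap, 29 mm across, 12.9 mm high, gently domed on top (radius of curvature 24 mm, so its edge is 4.9 mm lower than its crown). Caps are 32 mm apart. Crown 67.9 mm above the block's underside at joint 0, 63.9 mm when fully home; a fingertip can be slid over the domes from one cap to the next
- cap5_top (a point): Highest point (crown) of blue cap 5: round push cap, 29 mm across, 12.9 mm high, gently domed on top (radius of curvature 24 mm, so its edge is 4.9 mm lower than its crown). Caps are 32 mm apart. Crown 67.9 mm above the block's underside at joint 0, 63.9 mm when fully home; a fingertip can be slid over the domes from one cap to the next
- cap1 (a joint): How far blue cap 1 is pushed straight down: 0 = fully raised (white neck shows in a 5 mm gap under it), 0.004 m = fully home, against a hard stop. Starts between 0 and 0.0008. Pushing takes about 2 N; it has no spring and stays where it is left
- cap2 (a joint): How far blue cap 2 is pushed straight down: 0 = fully raised (white neck shows in a 5 mm gap under it), 0.004 m = fully home, against a hard stop. Starts between 0 and 0.0008. Pushing takes about 2 N; it has no spring and stays where it is left
- cap3 (a joint): How far blue cap 3 is pushed straight down: 0 = fully raised (white neck shows in a 5 mm gap under it), 0.004 m = fully home, against a hard stop. Starts between 0 and 0.0008. Pushing takes about 2 N; it has no spring and stays where it is left
- cap4 (a joint): How far blue cap 4 is pushed straight down: 0 = fully raised (white neck shows in a 5 mm gap under it), 0.004 m = fully home, against a hard stop. Starts between 0 and 0.0008. Pushing takes about 2 N; it has no spring and stays where it is left
- cap5 (a joint): How far blue cap 5 is pushed straight down: 0 = fully raised (white neck shows in a 5 mm gap under it), 0.004 m = fully home, against a hard stop. Starts between 0 and 0.0008. Pushing takes about 2 N; it has no spring and stays where it is left
- tube_red_cap (a point): Centre of the top of the red tube cap. Loose clear tube 17 mm across and 95 mm long with a red cap 22 mm across, standing upright in a hole of the block, its top 105 mm above the block's underside. At one end of the row, 50 mm beyond the last blue cap; which end varies.
- tube_yellow_cap (a point): Centre of the top of the yellow tube cap. Loose clear tube 17 mm across and 95 mm long with a yellow cap 22 mm across, standing upright in a hole of the block, its top 105 mm above the block's underside. At one end of the row, 50 mm beyond the last blue cap; which end varies.
- tube_green_cap (a point): Centre of the top of the green tube cap. Loose clear tube 17 mm across and 95 mm long with a green cap 22 mm across, standing upright in a hole of the block, its top 105 mm above the block's underside. Beside the row, behind and beyond cap 5.
- tip_box: Closed pipette-tip box, 85 x 120 x 93 mm, translucent with a blue deck, bystander. Origin: centre of underside
- pipette: White pipette lying flat, about 215 mm long along its x, 26 mm thick, bystander. Origin: on the bench under its middle
- foil_block: Foil-wrapped block, 80 x 100 x 40 mm, silver, bystander. Origin: centre of underside
- reagent: Amber bottle, 70 mm across, 150 mm tall, blue cap, bystander. Origin: centre of underside
- pot: Beige sample pot with white lid, 84 mm across, 80 mm tall, bystander. Origin: centre of underside
There are look-alikes about, which are no part of the job. Leave any purple look-alike of the part that bears tube_green_cap alone.

How it is judged (in metres and radians):
On the way, in this order (a step that is already met when the one before it is completed fails the run):
1. the first cap, counted from the red tube's end, is pushed home (((y of tube_red_cap in the frame of block above 0 m and value of joint cap1 above 0.0028 m) or (not (y of tube_red_cap in the frame of block above 0 m) and value of joint cap5 above 0.0028 m))), for 0.1 s.
2. the second cap, counted from the red tube's end, is pushed home (((y of tube_red_cap in the frame of block above 0 m and value of joint cap2 above 0.0028 m) or (not (y of tube_red_cap in the frame of block above 0 m) and value of joint cap4 above 0.0028 m))), for 0.1 s.
3. the third cap, counted from the red tube's end, is pushed home (((y of tube_red_cap in the frame of block above 0 m and value of joint cap3 above 0.0028 m) or (not (y of tube_red_cap in the frame of block above 0 m) and value of joint cap3 above 0.0028 m))), for 0.1 s.
4. the fourth cap, counted from the red tube's end, is pushed home (((y of tube_red_cap in the frame of block above 0 m and value of joint cap4 above 0.0028 m) or (not (y of tube_red_cap in the frame of block above 0 m) and value of joint cap2 above 0.0028 m))), for 0.1 s.
5. the fifth (last) cap, counted from the red tube's end, is pushed home (((y of tube_red_cap in the frame of block above 0 m and value of joint cap5 above 0.0028 m) or (not (y of tube_red_cap in the frame of block above 0 m) and value of joint cap1 above 0.0028 m))), for 0.1 s.
At the end, for the whole second after the job is handed in: All five caps are at least 2.8 mm down of their 4 mm travel; the block is upright, at rest and within 20 mm of its start; the three tubes stand in their holes (raised less than 10 mm, tilted less than 0.2 rad); the other five things are within 20 mm of where they were (value of joint each of cap1, cap2, cap3, cap4, cap5 above 0.0028 m and z of each of tube_red_cap, tube_yellow_cap, tube_green_cap in the frame of block below 0.115 m and angle between each of tube_red_cap, tube_yellow_cap, tube_green_cap's own z axis and vertical below 0.2 rad and distance of each of block, tip_box, pipette, foil_block, reagent, pot from where it was at the start of the episode below 0.02 m and angle between block's own z axis and vertical below 0.05 rad and linear speed of block below 0.02 m/s); the robot touches nothing.
It fails at once if the block is lifted, tipped or shoved more than 20 mm (distance of block from where it was at the start of the episode above 0.02 m or angle between block's own z axis and vertical above 0.08 rad).
It fails at once if a tube is lifted more than 12 mm out of its hole or knocked over (z of any of tube_red_cap, tube_yellow_cap, tube_green_cap in the frame of block above 0.117 m or angle between any of tube_red_cap, tube_yellow_cap, tube_green_cap's own z axis and vertical above 0.3 rad).
It fails at once if another thing on the bench is moved more than 20 mm (distance of any of tip_box, pipette, foil_block, reagent, pot from where it was at the start of the episode above 0.02 m).
It fails at once if the fingers press the block or its caps with more than 40 N (contact force between the fingers and block above 40 N).
It fails at once if between the first and the last cap the fingertips rise more than about 40 mm above the caps (((value of joint cap1 above 0.0028 m and not (value of joint cap5 above 0.0028 m)) or (value of joint cap5 above 0.0028 m and not (value of joint cap1 above 0.0028 m))) and z of the grasp point in the frame of block above 0.1229 m).
It also fails if it takes over 42 s, if anything falls off the work surface, if the arm or the gripper's body presses on something with over 40 N, if the wrist force passes 120 N, or if a joint passes its speed limit or range.

## Working session

There is one attempt and no reset: what is moved stays moved. The work goes in short steps, Python scripts to look and compute and a tool call to move; the robot and the scene stay as the last step left them, time stands still between calls to the robot, and variables do not carry over. Pictures are saved under pics/ and viewed, at most 10 in all, crops included, and the job is handed in when it is done.

Besides the shell and the picture viewer there is one more tool, called after "Call:" by a JSON object that holds its "api" and its "payload". apply_moves: Moves the arm, as the interface text tells. Its arguments: {"type":"object","properties":{"increments":{"type":"array","items":{"type":"array"}},"gripper":{"type":"number"},"force":{"type":"number"}},"required":["increments"]}

```bash
mkdir -p pics
cat > h.py <<'E'
import numpy as np, cv2
from plant import robot
def pt(cam,u,v,z=None):
    K=cam["camera_matrix"];T=cam["pose"]
    d=np.array([(u-K[0,2])/K[0,0],-(v-K[1,2])/K[1,1],-1.])
    if z is None: return (T@np.r_[d*cam["z_map"][int(v),int(u)],1])[:3]
    w=T[:3,:3]@d;o=T[:3,3]
    return o+w*(z-o[2])/w[2]
E
python3 - <<'E'
from h import *
import pickle
c={n:robot.read_camera(n) for n in("scene","top")}
pickle.dump(c,open("c.pkl","wb"))
for n in c: cv2.imwrite(f"pics/{n}.png",c[n]["color"]); print(c[n]["camera_matrix"],c[n]["pose"])
print(robot.observe())
E
```

```text
[[490.60710207   0.         288.72223394]
 [  0.         490.60710207 204.29060163]
 [  0.           0.           1.        ]] [[ 0.58157643 -0.50851729  0.6349638   1.44152325]
 [ 0.81319271  0.34224937 -0.47072603 -0.60539765]
 [ 0.02205637  0.79011109  0.61256672  0.84890481]
 [ 0.          0.          0.          1.        ]]
[[478.29259669   0.         285.58536919]
 [  0.         478.29259669 214.63146256]
 [  0.           0.           1.        ]] [[-0.03778764  0.97103558 -0.23592795  0.31823465]
 [-0.99926802 -0.03812688  0.00312565  0.01716589]
 [-0.00596008  0.23587337  0.97176552  1.4470452 ]
 [ 0.          0.          0.          1.        ]]
{'time': 0.1, 'joints': array([ 6.23202891e+01,  2.17352607e+01,  9.93920068e+01,  7.77673376e-04,
        5.89288509e+01, -1.90861290e+00]), 'dq': array([ 0.00641172, -0.06492281, -0.03250317,  0.01964401, -0.02537162,
       -0.01263913]), 'joint_torque': array([-1.60690415e-03, -7.65037894e+01, -4.35292840e+01,  6.50989171e-02,
        3.98181158e-02, -8.82820984e-06]), 'tool_pos': array([0.30417104, 0.63002535, 0.17475913]), 'ee_rot': array([[-9.00535144e-01,  4.34782978e-01, -4.65277621e-04],
       [ 4.34783225e-01,  9.00534732e-01, -8.61959605e-04],
       [ 4.42332940e-05, -9.78519822e-04, -9.99999520e-01]]), 'wrist_force': array([0.04514323, 0.1235334 , 0.08874653]), 'moment': array([-0.02115967, -0.01994836,  0.03959405]), 'grip_force': 0.0, 'opening': 1.0036794868765064}
```

View pics/top.png

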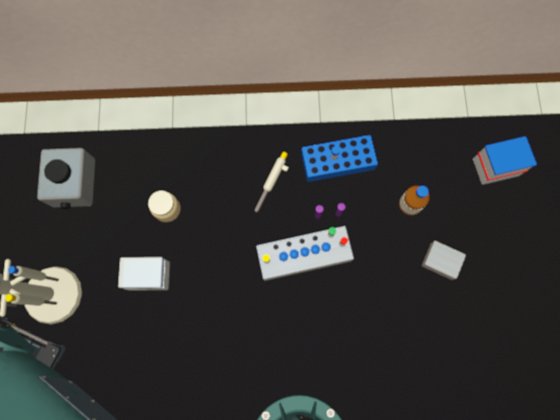

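View pics/scene.png

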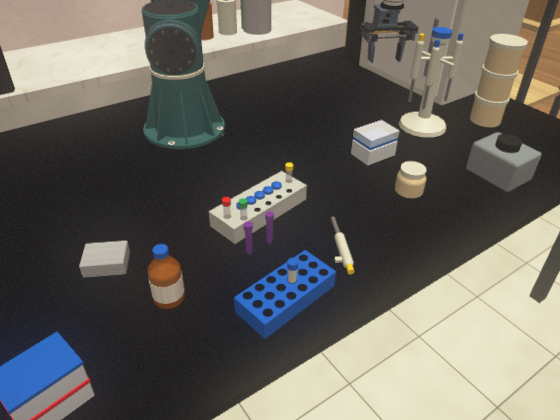

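The top view shows the block at about (305,253), with red at (344,241) on the right (−y) and yellow at (266,259) on the left. Green is at (332,231), on red's side, so the order is cap 5 to cap 1.

```bash
cat > loc.py <<'E'
from h import *
def blobs(cam,lo,hi,box,amin=8):
    hsv=cv2.cvtColor(cam["color"],cv2.COLOR_BGR2HSV)
    m=cv2.inRange(hsv,lo,hi); k=np.zeros_like(m);x0,y0,x1,y1=box;k[y0:y1,x0:x1]=m[y0:y1,x0:x1]
    n,l,s,c=cv2.connectedComponentsWithStats(k)
    return [(c[i],s[i,4]) for i in range(1,n) if s[i,4]>=amin]
E
python3 - <<'E'
from loc import *
import pickle
c=pickle.load(open("c.pkl","rb"))
for n,box in(("top",(255,222,360,285)),("scene",(205,155,310,240))):
    for nm,lo,hi,z in(("blue",(100,120,60),(125,255,255),.064),("red",(0,150,90),(5,255,255),.1),("yel",(18,150,120),(32,255,255),.1),("grn",(50,120,60),(80,255,255),.1)):
        for q,a in blobs(c[n],lo,hi,box): print(n,nm,q.round(1),a,pt(c[n],*q,z).round(4), pt(c[n],*q).round(4))
E
```

```text
top blue [325.5 246.7] 55 [ 0.5531 -0.1005  0.064 ] [ 0.5528 -0.1004  0.0656]
top blue [315. 249.] 60 [ 0.5472 -0.0692  0.064 ] [ 0.547  -0.0691  0.0651]
top blue [304.5 251.3] 56 [ 0.5418 -0.0383  0.064 ] [ 0.5415 -0.0383  0.0657]
top blue [293.6 253.6] 54 [ 0.5361 -0.0063  0.064 ] [ 0.5359 -0.0062  0.0654]
top blue [283.2 256.2] 55 [0.5298 0.0243 0.064 ] [0.53   0.0243 0.0626]
top red [343.6 240.6] 36 [ 0.5624 -0.15    0.1   ] [ 0.5622 -0.1499  0.1012]
top yel [265.7 258. ] 34 [0.521  0.0739 0.1   ] [0.5203 0.0737 0.1046]
top grn [331.6 230. ] 46 [ 0.5946 -0.1177  0.1   ] [ 0.5927 -0.1168  0.1091]
scene blue [263.1 192.3] 237 [ 0.5466 -0.0289  0.064 ] [ 0.5438 -0.027   0.0615]
scene blue [237.8 205.3] 11 [ 0.5575 -0.1143  0.064 ] [ 0.5544 -0.1126  0.0612]
scene red [225.8 200.6] 71 [ 0.565  -0.1521  0.1   ] [ 0.5674 -0.1533  0.102 ]
scene yel [288.7 166. ] 66 [0.5246 0.0707 0.1   ] [0.5262 0.0694 0.1014]
scene grn [243.  202.1] 48 [ 0.5943 -0.1197  0.1   ] [ 0.5962 -0.1208  0.1017]
```

Call:
{"api": "apply_moves", "payload": {"increments": [[[0,0,0],[0,0,-0.0405]],[[0,0,0],[0,0,-0.0405]],[[0,0,0],[0,0,-0.0405]],[[0,0,0],[0,0,-0.0405]],[[0,0,0],[0,0,-0.0405]],[[0,0,0],[0,0,0]],[[0,0,0],[0,0,0]],[[0,0,0],[0,0,0]]], "gripper": 1, "force": 10}}

```text
time: 0.9
tool_pos: [0.3043, 0.6303, 0.1752]
ee_rot: [[-0.983, -0.182, -0.0], [-0.182, 0.983, -0.0], [0.0, -0.0, -1.0]]
wrist_force: [1.0, 0.3, -0.6]
opening: 0.329
grip_force: 0.0
```

Call:
{"api": "apply_moves", "payload": {"increments": [[[-0.05,-0.35,0],[0,0,0]],[[-0.05,-0.35,0],[0,0,0]],[[-0.05,-0.35,0],[0,0,0]],[[-0.05,-0.35,0],[0,0,0]],[[-0.05,-0.35,0],[0,0,0]],[[-0.05,-0.35,0],[0,0,0]],[[-0.05,-0.35,0],[0,0,0]],[[-0.05,-0.35,0],[0,0,0]],[[-0.05,-0.35,0],[0,0,0]],[[-0.05,-0.35,0],[0,0,0]],[[-0.05,-0.35,0],[0,0,0]],[[-0.05,-0.35,0],[0,0,0]]]}}

```text
time: 2.1
tool_pos: [0.4414, 0.2274, 0.1755]
ee_rot: [[-0.983, -0.183, 0.0], [-0.183, 0.983, 0.0], [-0.0, 0.0, -1.0]]
wrist_force: [-0.2, -0.0, -1.0]
opening: 0.005
grip_force: 0.0
```

Call:
{"api": "apply_moves", "payload": {"increments": [[[-0.05,-0.35,0],[0,0,0]],[[-0.05,-0.35,0],[0,0,0]],[[-0.05,-0.35,0],[0,0,0]],[[-0.05,-0.35,0],[0,0,0]],[[-0.05,-0.35,0],[0,0,0]],[[-0.05,-0.35,0],[0,0,0]],[[-0.05,-0.35,0],[0,0,0]],[[-0.05,-0.3,0],[0,0,0]],[[-0.05,-0.3,0],[0,0,0]],[[0,0,0],[0,0,0]],[[0,0,0],[0,0,0]]]}}

```text
time: 3.2
tool_pos: [0.5417, -0.0629, 0.1752]
ee_rot: [[-0.983, -0.183, -0.0], [-0.183, 0.983, 0.0], [0.0, 0.0, -1.0]]
wrist_force: [-0.9, 0.5, -0.2]
opening: 0.003
grip_force: 0.0
```

Call:
{"api": "apply_moves", "payload": {"increments": [[[-0.04,-0.2,0],[0,0,0]],[[0,-0.19,0],[0,0,0]],[[0,0,0.3],[0,0,0]],[[0,0,0.3],[0,0,0]],[[0,0,0.2],[0,0,0]],[[0,0,0],[0,0,0]],[[0,0,0],[0,0,0]]]}}

```text
time: 3.9
tool_pos: [0.553, -0.0995, 0.0958]
ee_rot: [[-0.983, -0.186, -0.0], [-0.186, 0.983, 0.0], [0.0, 0.0, -1.0]]
wrist_force: [0.6, 0.3, 0.7]
opening: 0.007
grip_force: 0.0
```

Run:
```python
from h import *
c={n:robot.read_camera(n) for n in("wrist","scene")}
cv2.imwrite("pics/w1.png",c["wrist"]["color"]); cv2.imwrite("pics/s1.png",cv2.resize(c["scene"]["color"][120:260,180:340],(800,700))[:600])
print(c["wrist"]["camera_matrix"],c["wrist"]["pose"].round(3)); print(robot.observe()["tool_pos"],robot.observe()["wrist_force"])
```

```text
[[325.1922621    0.         279.12838157]
 [  0.         325.1922621  212.54259949]
 [  0.           0.           1.        ]] [[-0.185 -0.953 -0.238  0.486]
 [ 0.983 -0.18  -0.045 -0.112]
 [-0.    -0.242  0.97   0.305]
 [ 0.     0.     0.     1.   ]]
[ 0.5538406  -0.09992108  0.09671486] [-0.17013695 -0.43533981  0.49206805]
```

View pics/w1.png

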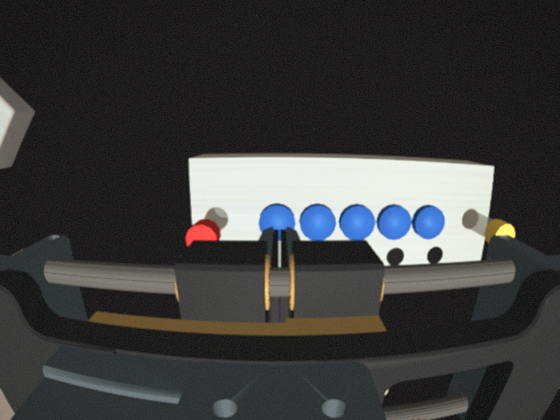

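View pics/s1.png

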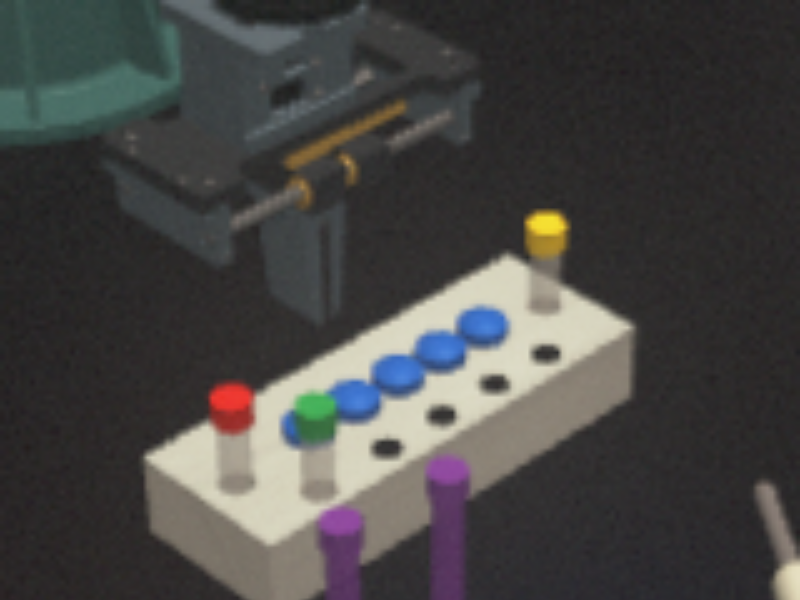

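The wrist view shows the fingers, at about (279,240), in line with cap 5 at (277,220); the scene crop shows them above the row. I'll use the wrist view to check the lateral position and yaw.

Run:
```python
from loc import *
c=robot.read_camera("wrist");K=c["camera_matrix"];T=c["pose"]
for q,a in blobs(c,(100,120,60),(125,255,255),(240,190,460,245),100):
    d=(q-[K[0,2],K[1,2]])/K[0,0];r=np.hypot(*d);s=np.sin(r)/r
    w=T[:3,:3]@np.array([d[0]*s,-d[1]*s,-np.cos(r)]);o=T[:3,3]
    print(q.round(1),a,(o+w*(.064-o[2])/w[2]).round(4))
```

```text
[277.6 218. ] 831 [ 0.5505 -0.102   0.064 ]
[318.  220.5] 984 [ 0.5467 -0.0709  0.064 ]
[357.3 220.5] 941 [ 0.541  -0.0401  0.064 ]
[410.6 220.3] 1678 [0.5326 0.0049 0.064 ]
```

Call:
{"api": "apply_moves", "payload": {"increments": [[[0.015,-0.01,0.1],[0,0,0]],[[0,0,0.1],[0,0,0]],[[0,0,0.05],[0,0,0]],[[0,0,0.02],[0,0,0]],[[0,0,0.015],[0,0,0]],[[0,0,0],[0,0,0]]]}}

```text
time: 4.65
tool_pos: [0.5518, -0.1015, 0.0667]
ee_rot: [[-0.983, -0.185, -0.0], [-0.185, 0.983, 0.0], [0.0, 0.0, -1.0]]
wrist_force: [0.3, -0.2, 0.8]
opening: 0.007
grip_force: 0.0
```

Call:
{"api": "apply_moves", "payload": {"increments": [[[0,0,0.01],[0,0,0]],[[0,0,0.01],[0,0,0]],[[0,0,0],[0,0,0]]]}}

```text
time: 4.95
tool_pos: [0.5518, -0.1015, 0.0648]
ee_rot: [[-0.983, -0.185, 0.0], [-0.185, 0.983, -0.0], [-0.0, -0.0, -1.0]]
wrist_force: [-0.5, -0.6, 0.4]
opening: 0.006
grip_force: 0.0
```

Call:
{"api": "apply_moves", "payload": {"increments": [[[0,0,0.01],[0,0,0]],[[0,0,0],[0,0,0]]]}}

```text
time: 5.15
tool_pos: [0.5517, -0.1014, 0.0638]
ee_rot: [[-0.983, -0.185, -0.0], [-0.185, 0.983, 0.0], [0.0, 0.0, -1.0]]
wrist_force: [-0.0, 0.0, -0.0]
opening: 0.002
grip_force: 0.0
```

Run:
```python
from h import *
c={n:robot.read_camera(n) for n in("wrist","scene")}
a=cv2.resize(c["wrist"]["color"][180:300,180:480],(800,320)); b=cv2.resize(c["scene"]["color"][150:220,190:390],(800,280),interpolation=cv2.INTER_CUBIC)
cv2.imwrite("pics/p2.png",np.vstack([a,b])); print(robot.observe()["tool_pos"],robot.observe()["wrist_force"])
```

```text
[ 0.5517211  -0.10142953  0.06382344] [ 0.71217471 -0.33993888  0.26811884]
```

View pics/p2.png

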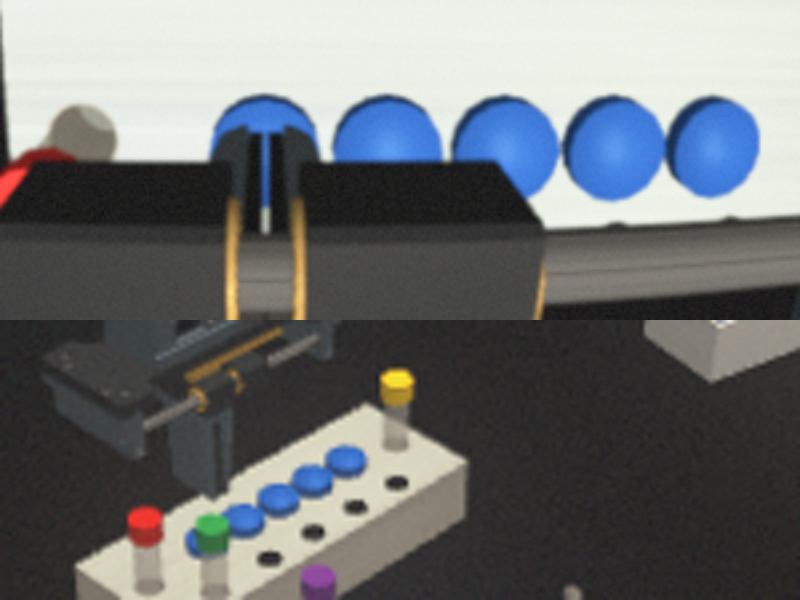

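Run:
```python
from h import *
c=robot.read_camera("scene");K=c["camera_matrix"];T=np.linalg.inv(c["pose"])
p0=np.array([.5517,-.1014,.0638]);x=np.array([-.983,-.185,0]);y=np.array([-.185,.983,0])
for n,p in(("tcp",p0),*((f"{a},{b}",p0+x*a*.016+y*b*.0135) for a in(-1,1) for b in(-1,1))):
    q=T@np.r_[p,1]; print(n,(K[0,0]*q[0]/-q[2]+K[0,2]).round(1),(K[1,1]*q[1]/q[2]+K[1,2]).round(1))
for u,v in((243,192),(243,188),(234,188),(247,190)): print(u,v,c["z_map"][v,u],pt(c,u,v).round(4))
cv2.imwrite("pics/p3.png",cv2.resize(c["color"][165:225,200:280],(800,600),interpolation=cv2.INTER_NEAREST))
```

```text
tcp 240.9 202.5
-1,-1 241.2 207.4
-1,1 248.9 203.0
1,-1 233.0 202.1
1,1 240.7 197.7
243 192 1.2402538 [ 0.571  -0.1049  0.1112]
243 188 1.2369801 [ 0.5682 -0.1028  0.1211]
234 188 1.2532701 [ 0.5433 -0.1149  0.111 ]
247 190 1.251941 [ 0.5661 -0.0902  0.1085]
```

View pics/p3.png

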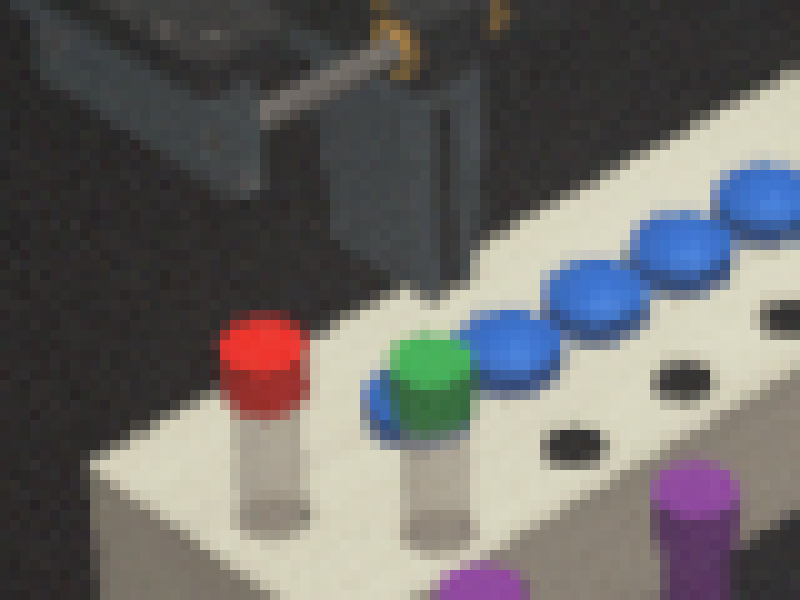

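Run:
```python
from h import *
c=robot.read_camera("scene")
for u,v in((243,194),(243,193),(240,192),(235,190),(224,183),(225,181),(222,182),(226,200),(243,202)): print(u,v,pt(c,u,v).round(4))
w=robot.read_camera("wrist");K=w["camera_matrix"];T=w["pose"]
def wp(u,v):
    d=(np.array([u,v])-[K[0,2],K[1,2]])/K[0,0];r=np.hypot(*d)
    return (T@np.r_[np.array([d[0]*np.tan(r)/r,-d[1]*np.tan(r)/r,-1])*w["z_map"][v,u],1])[:3].round(4)
for u,v in((270,235),(292,235),(279,235),(279,222),(325,230),(360,230),(410,230),(268,229)): print("w",u,v,wp(u,v))
```

```text
243 194 [ 0.5688 -0.1039  0.1031]
243 193 [ 0.5685 -0.1036  0.1059]
240 192 [ 0.5646 -0.11    0.1093]
235 190 [ 0.5455 -0.1135  0.1054]
224 183 [ 0.6048 -0.174   0.1861]
225 181 [ 0.6025 -0.1698  0.1888]
222 182 [ 0.5985 -0.1758  0.186 ]
226 200 [ 0.5691 -0.1535  0.1052]
243 202 [ 0.5963 -0.1207  0.1022]
w 270 235 [ 0.5353 -0.1095  0.1166]
w 292 235 [ 0.5329 -0.0987  0.1177]
w 279 235 [ 0.5502 -0.1021  0.0672]
w 279 222 [ 0.5425 -0.1035  0.0633]
w 325 230 [ 0.5416 -0.0724  0.0659]
w 360 230 [ 0.5377 -0.048   0.0641]
w 410 230 [ 0.531  -0.0115  0.0651]
w 268 229 [ 0.5351 -0.1108  0.1075]
```

Depth from both cameras puts the real fingertips at z ≈ 0.103, about 39 mm above the reported TCP. The cap 5 crown is still at 0.067. So I'll keep descending and rely on force and depth instead of the reported z.

Call:
{"api": "apply_moves", "payload": {"increments": [[[0,0,0.1],[0,0,0]],[[0,0,0.1],[0,0,0]],[[0,0,0.07],[0,0,0]],[[0,0,0.02],[0,0,0]],[[0,0,0],[0,0,0]],[[0,0,0],[0,0,0]]]}}

```text
time: 6.0
tool_pos: [0.5519, -0.1015, 0.0349]
ee_rot: [[-0.983, -0.185, 0.0], [-0.185, 0.983, -0.0], [-0.0, -0.0, -1.0]]
wrist_force: [0.4, 0.8, 0.4]
opening: 0.003
grip_force: 0.0
```

```bash
cat > tip.py <<'E'
from h import *
c=robot.read_camera("scene");K=c["camera_matrix"]
s=robot.observe();t=s["tool_pos"];print(t.round(4),s["wrist_force"].round(2))
ys,xs=np.mgrid[165:225,205:300];z=c["z_map"][165:225,205:300]
d=np.stack([(xs-K[0,2])/K[0,0]*z,-(ys-K[1,2])/K[1,1]*z,-z,z*0+1],-1)@c["pose"].T
hsv=cv2.cvtColor(c["color"],cv2.COLOR_BGR2HSV)[165:225,205:300]
m=(hsv[...,2]<110)&(abs(d[...,0]-t[0])<.022)&(abs(d[...,1]-t[1])<.022)&(d[...,2]>.055)
P=d[m];P=P[P[:,2].argsort()][:5];print(P[:,:3].round(4))
E
python3 tip.py
```

```text
[ 0.552  -0.1015  0.0351] [ 0.49  0.1  -0.46]
[[ 0.5566 -0.0861  0.0587]
 [ 0.554  -0.0844  0.0596]
 [ 0.538  -0.1135  0.0783]
 [ 0.5646 -0.0903  0.0787]
 [ 0.5441 -0.1141  0.0791]]
```

Call:
{"api": "apply_moves", "payload": {"increments": [[[0,0,0.02],[0,0,0]],[[0,0,0.02],[0,0,0]],[[0,0,0.02],[0,0,0]],[[0,0,0.01],[0,0,0]]]}}

```text
time: 6.45
tool_pos: [0.5518, -0.1015, 0.0278]
ee_rot: [[-0.983, -0.185, 0.0], [-0.185, 0.983, -0.0], [-0.0, -0.0, -1.0]]
wrist_force: [-0.8, 0.8, 2.2]
opening: 0.005
grip_force: 1.0
```

Call:
{"api": "apply_moves", "payload": {"increments": [[[0,0,0.01],[0,0,0]],[[0,0,0.01],[0,0,0]]]}}

```text
time: 6.65
tool_pos: [0.5518, -0.1015, 0.0258]
ee_rot: [[-0.983, -0.185, 0.0], [-0.185, 0.983, -0.0], [-0.0, -0.0, -1.0]]
wrist_force: [-0.5, 0.1, 1.7]
opening: 0.002
grip_force: 1.0
```

Call:
{"api": "apply_moves", "payload": {"increments": [[[0,0,0.01],[0,0,0]]]}}

```text
time: 6.75
tool_pos: [0.5519, -0.1015, 0.0249]
ee_rot: [[-0.983, -0.185, 0.0], [-0.185, 0.983, -0.0], [-0.0, -0.0, -1.0]]
wrist_force: [-2.6, 0.4, 14.4]
opening: 0.004
grip_force: 6.6
```

Cap 5 met its hard stop at 14 N. Next I'll hop to each following cap.

Call:
{"api": "apply_moves", "payload": {"increments": [[[0,0,-0.04],[0,0,0]],[[0,0,-0.04],[0,0,0]],[[0,0.16,0],[0,0,0]],[[0,0.16,0],[0,0,0]],[[0,0,0],[0,0,0]],[[0,0,0.03],[0,0,0]],[[0,0,0.02],[0,0,0]],[[0,0,0.01],[0,0,0]],[[0,0,0.01],[0,0,0]]]}}

```text
time: 7.65
tool_pos: [0.5459, -0.0702, 0.0257]
ee_rot: [[-0.983, -0.185, -0.0], [-0.185, 0.983, 0.0], [0.0, 0.0, -1.0]]
wrist_force: [-0.2, 1.2, 1.5]
opening: 0.004
grip_force: 1.0
```

Call:
{"api": "apply_moves", "payload": {"increments": [[[0,0,0.007],[0,0,0]],[[0,0,0],[0,0,0]]]}}

```text
time: 7.85
tool_pos: [0.5459, -0.0702, 0.0252]
ee_rot: [[-0.983, -0.185, 0.0], [-0.185, 0.983, -0.0], [-0.0, -0.0, -1.0]]
wrist_force: [-0.3, 1.9, 3.8]
opening: 0.005
grip_force: 1.6
```

Call:
{"api": "apply_moves", "payload": {"increments": [[[0,0,0.003],[0,0,0]],[[0,0,-0.04],[0,0,0]],[[0,0,-0.04],[0,0,0]],[[0,0.16,0],[0,0,0]],[[0,0.16,0],[0,0,0]],[[0,0,0],[0,0,0]],[[0,0,0.03],[0,0,0]],[[0,0,0.02],[0,0,0]],[[0,0,0.02],[0,0,0]],[[0,0,0.008],[0,0,0]],[[0,0,0],[0,0,0]]]}}

```text
time: 8.95
tool_pos: [0.54, -0.0387, 0.0251]
ee_rot: [[-0.983, -0.185, -0.0], [-0.185, 0.983, 0.0], [0.0, 0.0, -1.0]]
wrist_force: [-1.0, 1.6, 6.2]
opening: 0.003
grip_force: 2.6
```

Call:
{"api": "apply_moves", "payload": {"increments": [[[0,0,0.002],[0,0,0]],[[0,0,-0.04],[0,0,0]],[[0,0,-0.04],[0,0,0]],[[0,0.16,0],[0,0,0]],[[0,0.16,0],[0,0,0]],[[0,0,0],[0,0,0]],[[0,0,0.03],[0,0,0]],[[0,0,0.02],[0,0,0]],[[0,0,0.02],[0,0,0]],[[0,0,0.008],[0,0,0]],[[0,0,0],[0,0,0]]]}}

```text
time: 10.05
tool_pos: [0.5341, -0.0072, 0.0251]
ee_rot: [[-0.983, -0.185, -0.0], [-0.185, 0.983, 0.0], [0.0, 0.0, -1.0]]
wrist_force: [-0.4, 2.4, 5.1]
opening: 0.008
grip_force: 2.6
```

Call:
{"api": "apply_moves", "payload": {"increments": [[[0,0,0.002],[0,0,0]],[[0,0,-0.04],[0,0,0]],[[0,0,-0.04],[0,0,0]],[[0,0.16,0],[0,0,0]],[[0,0.16,0],[0,0,0]],[[0,0,0],[0,0,0]],[[0,0,0.03],[0,0,0]],[[0,0,0.02],[0,0,0]],[[0,0,0.02],[0,0,0]],[[0,0,0.008],[0,0,0]],[[0,0,0],[0,0,0]]]}}

```text
time: 11.15
tool_pos: [0.5281, 0.0242, 0.0251]
ee_rot: [[-0.983, -0.185, -0.0], [-0.185, 0.983, 0.0], [0.0, 0.0, -1.0]]
wrist_force: [-1.1, 2.7, 5.8]
opening: 0.004
grip_force: 2.6
```

Call:
{"api": "apply_moves", "payload": {"increments": [[[0,0,-0.1],[0,0,0]],[[0,0,-0.3],[0,0,0]],[[0,0,-0.3],[0,0,0]],[[0,0,-0.3],[0,0,0]],[[0,0,-0.3],[0,0,0]],[[0,0,-0.3],[0,0,0]],[[0,0,0],[0,0,0]],[[0,0,0],[0,0,0]],[[0,0,0],[0,0,0]]]}}

```text
time: 12.05
tool_pos: [0.5273, 0.0242, 0.1842]
ee_rot: [[-0.983, -0.185, -0.001], [-0.185, 0.983, -0.0], [0.001, 0.0, -1.0]]
wrist_force: [-0.1, -1.0, -0.2]
opening: 0.005
grip_force: 0.0
```

Run:
```python
from h import *
c=robot.read_camera("scene");cv2.imwrite("pics/e.png",cv2.resize(c["color"][155:245,200:320],(800,600),interpolation=cv2.INTER_CUBIC))
w=robot.read_camera("wrist");K=w["camera_matrix"];T=w["pose"]
from loc import blobs
for q,a in blobs(w,(100,120,60),(125,255,255),(0,0,560,420),60):
    d=(q-[K[0,2],K[1,2]])/K[0,0];r=np.hypot(*d);z=np.median(w["z_map"][int(q[1])-2:int(q[1])+3,int(q[0])-2:int(q[0])+3])
    print(q.round(0),a,(T@np.r_[np.array([d[0]*np.tan(r)/r,-d[1]*np.tan(r)/r,-1])*z,1])[:3].round(4))
print(robot.observe()["wrist_force"])
```

```text
[163. 201.] 474 [ 0.5516 -0.0989  0.063 ]
[191. 201.] 500 [ 0.5458 -0.068   0.0635]
[219. 201.] 513 [ 0.5402 -0.0374  0.0634]
[249. 201.] 529 [ 0.5346 -0.0067  0.0631]
[279. 201.] 529 [0.5287 0.0241 0.0636]
[537. 222.] 128 [0.4892 0.3754 0.0595]
[-0.73140378 -0.10251011 -0.38266897]
```

View pics/e.png

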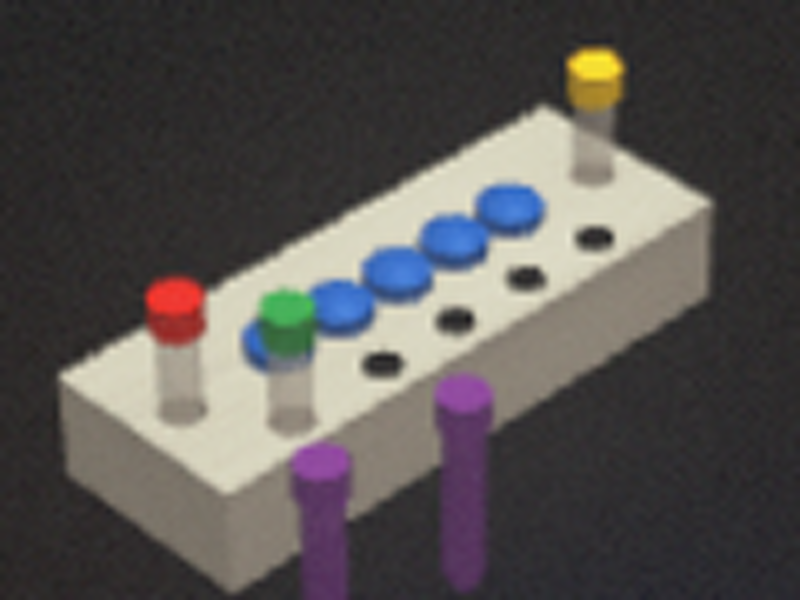

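All five caps sit at about 63.3 mm, which is home. The three tubes are still upright in their holes and the block hasn't moved.

```bash
python3 -c "
from plant import robot
print(robot.job_done())"
```

```text
the job is handed in; nothing more can be done
None
```

I pressed all five caps home in order from the red end to the yellow end, moved the arm clear, and handed the job in; I lifted about 8 mm between caps instead of sliding, and the hand-in gave no verdict.

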